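# Dial the combination of the blade lock box

### The job

Dial the combination of the long rectangular lock box, in which the slitter blades are kept: turn its dial left (counter-clockwise from above) until the pointer stands at the second mark left of the broad home mark, then right past home to the first mark right of home, then left again to the home mark, pausing about a second at each. Let go of the dial at home, and leave the dial of the square lock box as it is.

Things in the scene. Friction and masses are not known exactly. Their poses are not given: they have to be found in the camera images.
- long_dial (a joint): Angle (rad) of the dial on the long box's lid. 0: pointer at the broad home mark, on the hinge side, away from the robot. Positive: turned left, counter-clockwise from above. Marks every 20 degrees: second left of home +0.698, first right of home -0.349. Starts between -0.6 and +0.17; stops at -1.4 and 1.4. Even friction 0.06 N m, stays where left, no spring or clicks.
- long_grip (a point): Grip point of that dial: on its vertical axis, 93 mm above the worktop, in an aluminium bar 52 mm long, 16 wide (pinch across this), 69 to 105 mm above the worktop. Axes turn with the dial: x along the bar to the pointer end (dark line on the bar, white pointer on the rim), y across, z up. Black disc 68 mm wide under it (top at 69 mm; hub of radius 13 to 78 mm), fixed scale round it.
- long_box: The long lock box: painted grey steel, 104 (x) by 170 (y) mm, lid 60 mm high, fixed, turned up to 0.3 rad either way. Origin at the centre of its underside, below the dial's axis; x points from the robot's side to the hinges, where the home mark is; y along its length. Scale: dark plate 96 mm wide with 18 white marks, the home mark broader and longer.
- square_pointer (a point): Pointer of the dial on the other, square lock box (100 by 100 mm, 60 mm high, otherwise like the long one, with an equal dial): 30 mm from that dial's axis, 69 mm above the worktop. x points from the dial's axis to the pointer. This dial must not be turned.

How it is judged:
On the way, in this order (a step that is already met when the one before it is completed fails the run):
1. the long box's dial is turned left to the second mark left of home (40 degrees, within 11) and rests there for 0.4 s (value of joint long_dial between 0.5061 and 0.8901 rad and velocity of joint long_dial between -0.15 and 0.15 rad/s), for 0.4 s.
2. it is turned right to the first mark right of home (-20 degrees, within 11) and rests there for 0.4 s (value of joint long_dial between -0.5411 and -0.1571 rad and velocity of joint long_dial between -0.15 and 0.15 rad/s), for 0.4 s.
At the end, for the whole second after the job is handed in: The long box's dial is at rest with its pointer within 11 degrees of the home mark, and the pointer of the square box's dial is within 8 mm of where it was at the start (value of joint long_dial between -0.192 and 0.192 rad and velocity of joint long_dial between -0.05 and 0.05 rad/s and distance of square_pointer from where it was at the start of the episode below 0.008 m); the robot touches nothing.
It fails at once if the square box's dial is turned (its pointer moves 8 mm or more) (distance of square_pointer from where it was at the start of the episode above 0.008 m).
It also fails if it takes over 42 s, if anything falls off the work surface, if the arm or the gripper's body presses on something with over 40 N, if the wrist force passes 120 N, or if a joint passes its speed limit or range.

### The arm

A 6-joint arm with a two-finger parallel gripper is mounted at the origin on a cart in front of the work surface, level with it; the furniture and walls round the work are solid. World frame = base frame: x ahead of the robot, y to its left, z up, the work surface at z = 0. Lengths are in m, angles in rad, forces in N, time in s.
With the tool pointing down it reaches from about 0.3 to 0.775 m from the base axis. Payload 14.6 kg.
Tool frame: the origin (TCP) lies at the very end of the fingers, on their centre line; the grasp point (between the pads) lies 19 mm behind it; z points along the fingers, y is the direction in which the jaws open and shut (so a half turn about z gives the same grasp; the last joint's range is limited). The gripper opens to 94 mm and grips with 3 to 60 N. Pads are 16 mm wide; open, the fingers measure 119 mm over their backs; the gripper's body (75 mm by 177 mm) begins 78 mm behind the grasp point.
Start: joints at [1.255, 0.3, 1.521, -0, 1.321, -0.067], TCP at [0.135, 0.533, 0.205] pointing down, gripper open.
Joint ranges: [-3.03, 3.03], [-0.79, 2.21], [0.23, 2.52], [-1.04, 4.18], [0, 3.07], [-2.55, 2.55]. Speed limits (rad/s): [2.22, 2.22, 2.57, 3.14, 3.14, 3.14].

### API

Orientations are given as a rotation vector (axis times angle).
In Python, from workcell import sensors, grab_frame, finish_job, find_in, masks_of gives the robot as it stands. The module is installed in compiled form; this text tells all that it offers.
- The arm moves only by the tool send_rows, never from a script. Its arguments are lists of equal length, an entry for each row: "slide": the shift along the tool's x, y, z in units of 25 cm (1.0 is 25 cm), a list of three; "twist": the turn about the tool's z in units of 0.5 rad (1.0 is 0.5 rad); "grip": the finger opening in mm, from 0 to 94. A call has 1 to 12 rows; each row is the pose to reach, as a shift and turn from the pose commanded when the call began, along the tool's axes at that moment; what a row does not reach only later rows make up. A row lasts 1/12 s, in which the tool goes at most 41.7 mm and 7.16 degrees, less where a joint would pass 70% of its speed; a pose out of reach is approached as far as the arm can. A call with a number of a shift or a turn outside -1 to 1 is refused whole. A call with a gripper value outside its range is refused whole. The fingers move at their own pace and stop on an object; the grip force is fixed at half the most. Time passes only in rows, so rows that repeat a pose let the fingers close. It gives the time, the measured TCP pose, the force and the opening at its end, in the units of the state.
- sensors.state(): the state, without advancing time (a new reading comes with each control period).
- grab_frame(name): name is "side" or "top"; returns a dict with "color" (420x560x3 uint8, red, green, blue), "fx", "fy", "cx", "cy" (pixels), "k1" (the pictures are not rectified: a ray, as slopes to the right and down, at radius r is drawn at 1 + k1 r^2 times it, then the intrinsics apply), "T" (4x4, takes a point from camera to world coordinates). Camera axes: x right, y down, z forward; pixel columns grow to the right and rows downward; lengths in m; the calibration is good to about 2 mm. A picture is of the moment at which its call begins. There is no depth.
- finish_job(): hands the job in, once; it reports no verdict.
Trained networks look in the newest picture that a camera, given by its name, has taken for a name from the list of things; names that differ only in an ending like _2 or _b are one class to them, and where a whole thing is asked for, a point or a joint stands for the part that bears it (a point fixed in the world has none). Each returns a list of dicts, best first, with "p" (0 to 1); they miss things now and then, are a little off and sometimes report something else, mostly with a low value. They report only what shows in the picture. A call takes as long as a camera call.
- find_in(camera, thing): "position" ([x, y, z] in m, in the coordinates of the camera as it stood for that picture, good to about 4 mm: the middle of the surface that is visible of it).
- masks_of(camera, thing): "region" (420x560 bool, what is visible of it).
The state is a dict: "time": time; "joint_pos": joint angles; "dq": joint speeds; "effort": joint torques, N m; "position": TCP position; "orientation": TCP orientation; "wrist_force": force on the tool from outside, world axes, zero at the start; "wrist_torque": the same for the moment, N m; "grip_width": opening from 0.0 (shut) to 1.0 (fully open).
Only numpy, scipy, OpenCV 4.12 (cv2) and the standard library are available. Lean on these libraries where they do the work, as an engineer would, in place of code of your own. Each camera call takes 0.05 s, during which the arm holds its last target. There are 200 camera calls.

## Working session

There is one attempt and no reset: what is moved stays moved. The work goes in short steps, Python scripts to look and compute and a tool call to move; the robot and the scene stay as the last step left them, time stands still between calls to the robot, and variables do not carry over. Pictures are saved under pics/ and viewed, about 8 in all and at most 12, crops included, and the job is handed in when it is done.

Besides the shell and the picture viewer there is one more tool, called after "Emit:" as name([rows], argument=value, ...), one row to a line, values as JSON. send_rows: Moves the arm, as the interface text tells. Its arguments: {"type":"object","properties":{"slide":{"type":"array"},"twist":{"type":"array"},"grip":{"type":"array"}},"required":["slide","twist","grip"]}

```bash
mkdir -p pics; cat > h.py <<'E'
import numpy as np, cv2
from workcell import *
def grab(n,save=None):
    f=grab_frame(n)
    if save: cv2.imwrite('pics/'+save,cv2.cvtColor(f['color'],cv2.COLOR_RGB2BGR))
    return f
def ray(f,u,v):
    d=cv2.undistortPoints(np.array([[[u,v]]],float),np.array([[f['fx'],0,f['cx']],[0,f['fy'],f['cy']],[0,0,1]]),np.array([f['k1'],0,0,0.]))[0,0]
    T=np.array(f['T']); return T[:3,3],T[:3,:3]@np.array([d[0],d[1],1])
def atz(f,u,v,z):
    o,d=ray(f,u,v); return o+d*(z-o[2])/d[2]
def proj(f,p):
    T=np.array(f['T']); c=T[:3,:3].T@(np.array(p)-T[:3,3]); s=c[:2]/c[2]; s=s*(1+f['k1']*(s@s)); return s*[f['fx'],f['fy']]+[f['cx'],f['cy']]
E
python3 - <<'E'
from h import *
print(sensors.state())
for n in('top','side'):
    f=grab(n,n+'0.png'); T=np.array(f['T']); print(n,T.round(3).tolist(),f['fx'],f['k1'])
    for t in('long_box','long_grip','square_pointer','long_dial'):
        for r in find_in(n,t)[:3]: 
            p=T[:3,:3]@np.array(r['position'])+T[:3,3]; print(t,round(r['p'],2),p.round(3),proj(f,p).round())
E
```

```text
{'time': 0.0, 'joint_pos': array([ 1.25542557e+00,  3.00466080e-01,  1.52160844e+00, -2.43512717e-05,
        1.32069802e+00, -6.65997652e-02]), 'dq': array([ 9.27489270e-04, -1.11499363e-03,  1.33481127e-05,  6.49979864e-04,
       -9.08336164e-04,  2.15896283e-05]), 'effort': array([ 2.63911184e-03, -5.31801188e+01, -3.52747965e+01,  7.09198276e-02,
        2.42471328e-02, -9.14376483e-05]), 'position': array([0.13534073, 0.53280487, 0.20487751]), 'orientation': array([-3.89727305e-01, -3.11712239e+00,  1.82657194e-03]), 'wrist_force': array([0.19583786, 0.29673562, 0.57151266]), 'wrist_torque': array([0.00703005, 0.01610192, 0.03526511]), 'grip_width': 0.9969547571089052}
top [[-0.023, -0.981, 0.192, 0.251], [-1.0, 0.023, 0.001, -0.068], [-0.006, -0.192, -0.981, 1.082], [0.0, 0.0, 0.0, 1.0]] 532.7639891887476 -0.16831394568306443
long_box 0.62 [0.43  0.078 0.059] [201. 221.]
square_pointer 0.72 [ 0.43  -0.227  0.071] [358. 216.]
long_dial 0.81 [0.435 0.084 0.07 ] [197. 218.]
side [[0.97, -0.105, 0.22, 0.177], [-0.243, -0.506, 0.828, -1.036], [0.024, -0.856, -0.516, 0.673], [0.0, 0.0, 0.0, 1.0]] 543.5693533855598 -0.10761550523703166
long_box 0.9 [0.423 0.036 0.061] [268. 184.]
long_box 0.47 [0.432 0.078 0.08 ] [268. 169.]
long_grip 0.91 [0.433 0.075 0.079] [268. 169.]
square_pointer 0.69 [ 0.427 -0.244  0.073] [302. 249.]
long_dial 0.86 [0.432 0.082 0.075] [267. 170.]
```

View pics/top0.png

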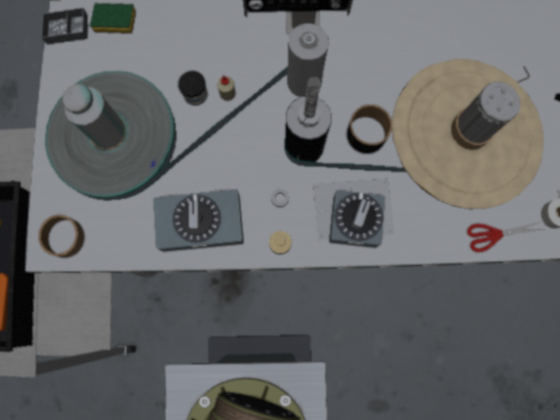

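View pics/side0.png

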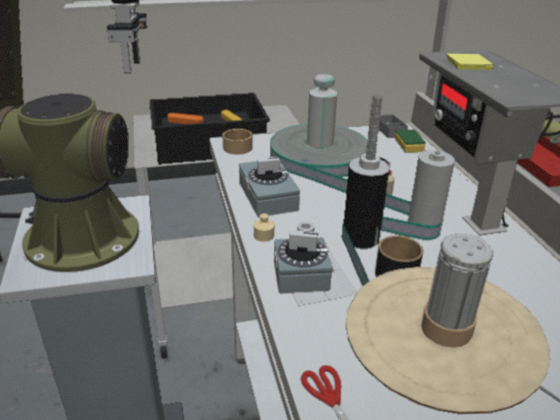

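The top view shows the long box at about (198,219) and the square box at (358,218). The long dial's pointer end is near (194,197). I'll zoom in on it.

```bash
python3 - <<'E'
from h import *
f=grab('top'); c=cv2.cvtColor(f['color'],cv2.COLOR_RGB2BGR)[180:260,145:250]
cv2.imwrite('pics/z1.png',cv2.resize(c,None,fx=7,fy=7,interpolation=cv2.INTER_CUBIC))
for t in('long_box','long_dial','long_grip'):
    for r in masks_of('top',t)[:2]:
        m=r['region'].astype(np.uint8); cs=max(cv2.findContours(m,0,2)[0],key=cv2.contourArea)
        ys,xs=np.nonzero(m); print(t,round(r['p'],2),m.sum(),xs.mean(),ys.mean())
        if t=='long_box':
            for z in(.06,):
                w=np.array([atz(f,*p[0],z)[:2] for p in cs],np.float32); print(cv2.minAreaRect(w))
        else: print(atz(f,xs.mean(),ys.mean(),.069))
E
```

```text
long_dial 0.74 936 195.95726495726495 217.88568376068375
[0.43484391 0.08620666 0.069     ]
long_grip 0.92 961 195.87721123829346 217.62851196670135
[0.43535419 0.08636569 0.069     ]
```

View pics/z1.png

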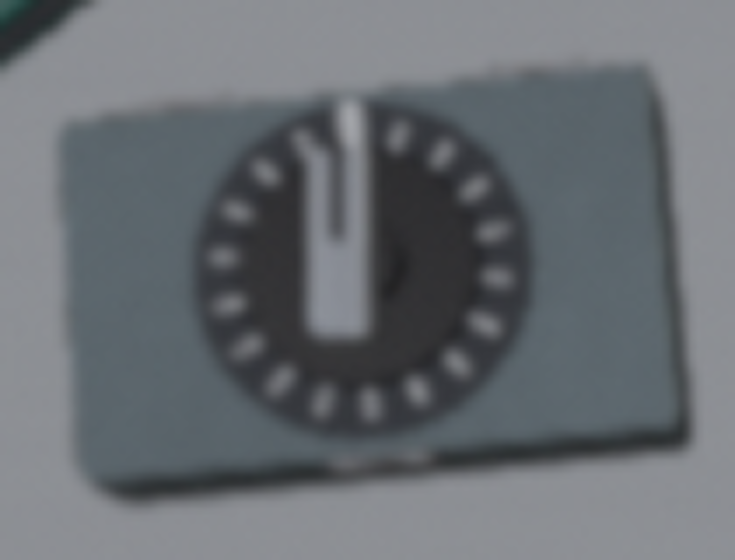

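The crop shows the scale disc centred near crop (362,268), and the home mark near (350,118). The bar runs almost straight up the image between x≈306 and x≈372, with its near end at y≈338. I'll convert these to world positions.

```bash
cat >> h.py <<'E'
def cr(f,x,y,z,x0=145,y0=180,s=7): return atz(f,x0+(x+.5)/s-.5,y0+(y+.5)/s-.5,z)
E
python3 - <<'E'
from h import *
f=grab('top')
P=lambda x,y,z:cr(f,x,y,z)[:2]
print('disc centre',P(362,268,.061),'extent',P(193,268,.061),P(532,268,.061),P(362,100,.061),P(362,438,.061))
a,b=P(338,338,.105),P(337,150,.105);print('bar near',a,'far',b,'dir',np.arctan2(*(b-a)[::-1]), 'width',P(306,250,.105)-P(372,250,.105))
a,b=P(362,268,.061),P(350,112,.061);print('home',np.arctan2(*(b-a)[::-1]),np.hypot(*(b-a)))
a,b=P(60,122,.06),P(648,66,.06);c,d=P(90,497,.06),P(690,438,.06)
for v in(a-b,c-d):print('len',np.hypot(*v),'x dir',np.arctan2(v[1],v[0])-np.pi/2)
print('box centre',(a+b+c+d)/4)
s=masks_of('top','long_grip')
# marks: bright blobs
g=cv2.cvtColor(cv2.resize(f['color'][180:260,145:250],None,fx=7,fy=7,interpolation=cv2.INTER_CUBIC),cv2.COLOR_RGB2GRAY)
n,l,st,ce=cv2.connectedComponentsWithStats((g>115).astype(np.uint8))
q=[]
for i in range(1,n):
    w=P(*ce[i],.0615)
    r=np.hypot(*(w-P(362,268,.061)))
    if .035<r<.048 and st[i,4]<1500: q.append([*ce[i],st[i,4],*w])
q=np.array(q);print(len(q));print(q.round(3))
A=np.c_[2*q[:,3:],np.ones(len(q))];s=np.linalg.lstsq(A,(q[:,3:]**2).sum(1),rcond=None)[0];print('fit',s[:2],np.sqrt(s[2]+s[:2]@s[:2]))
ang=np.degrees(np.arctan2(q[:,4]-s[1],q[:,3]-s[0]));print(sorted(ang.round(1)))
k=np.exp(1j*np.radians(ang*18));print('mark phase mod 20:',np.degrees(np.angle(k.mean()))/18)
E
```

```text
disc centre [0.43633449 0.08677635] extent [0.43741384 0.13453444] [0.43524321 0.03909177] [0.48441428 0.08706287] [0.38850236 0.08659886]
bar near [0.40956932 0.08647479] far [0.46075885 0.08707323] dir 0.01169002024223154 width [0.00040941 0.01780931]
home 0.08188585177755629 0.04485211747521631
len 0.1677555123496512 x dir 0.07137126477618794
len 0.16791049115781143 x dir 0.07824860657813093
box centre [0.43330196 0.084631  ]
8
[[4.42471e+02 1.52882e+02 1.70000e+01 4.69000e-01 6.40000e-02]
 [2.65872e+02 1.72660e+02 4.70000e+01 4.64000e-01 1.14000e-01]
 [4.75350e+02 1.87900e+02 2.00000e+01 4.58000e-01 5.50000e-02]
 [2.37167e+02 2.11083e+02 1.20000e+01 4.53000e-01 1.22000e-01]
 [2.31048e+02 3.03810e+02 2.10000e+01 4.27000e-01 1.24000e-01]
 [4.86366e+02 3.24505e+02 9.30000e+01 4.19000e-01 5.20000e-02]
 [4.56391e+02 3.62531e+02 6.40000e+01 4.09000e-01 6.00000e-02]
 [4.17309e+02 3.90567e+02 9.70000e+01 4.01000e-01 7.10000e-02]]
fit [0.43693829 0.08663418] 0.038639222939250754
[np.float64(-156.4), np.float64(-136.6), np.float64(-116.6), np.float64(-56.1), np.float64(-35.4), np.float64(45.3), np.float64(65.3), np.float64(105.2)]
mark phase mod 20: 4.328603798153177
```

Box yaw is about +0.076 rad and the bar direction about +0.012, so the dial is near -0.064. The axis is at about (0.436, 0.087). Next I'll move over the dial. Once there the TCP has to stay above 78 mm to clear the hub.

Emit:
send_rows([
  [-0.13,-0.12,0],
  [-0.27,-0.24,0],
  [-0.4,-0.36,0],
  [-0.53,-0.48,0],
  [-0.67,-0.6,0],
  [-0.8,-0.72,0],
  [-0.8,-0.72,0],
  [-0.8,-0.72,0],
  [-0.8,-0.72,0],
], twist=[-0.1,-0.2,-0.3,-0.4,-0.52,-0.52,-0.52,-0.52,-0.52], grip=[94,94,94,94,94,94,94,94,94])

```text
time: 1.55
position: [0.2854, 0.3089, 0.2057]
orientation: [-0.014, 3.141, 0.001]
wrist_force: [-1.1, 0.0, -0.2]
grip_width: 1.003
```

```bash
cat >> h.py <<'E'
from scipy.spatial.transform import Rotation as Ro
def go(t,jaw):
    s=sensors.state();R=Ro.from_rotvec(s['orientation']).as_matrix()
    d=R.T@(np.array(t)-s['position']); y=np.arctan2(R[1,1],R[0,1]); e=(jaw-y+np.pi/2)%np.pi-np.pi/2
    print('t',s['time'],'pos',s['position'].round(4),'jaw',round(y,3),'j6',s['joint_pos'][5].round(3),'F',s['wrist_force'].round(1),'w',round(s['grip_width'],3))
    print('slide',(d/.25).round(3),'twist',round(-e/.5,3))
E
python3 -c "
from h import *
go((.4358,.0867,.15),1.5825)"
```

```text
t 1.55 pos [0.2854 0.3089 0.2057] jaw 1.58 j6 -0.842 F [-1.1  0.  -0.2] w 1.003
slide [-0.593 -0.894  0.223] twist -0.006
```

Emit:
send_rows([
  [-0.09,-0.13,0],
  [-0.17,-0.26,0],
  [-0.26,-0.39,0],
  [-0.34,-0.51,0],
  [-0.43,-0.64,0.05],
  [-0.51,-0.77,0.1],
  [-0.593,-0.894,0.16],
  [-0.593,-0.894,0.22],
  [-0.593,-0.894,0.22],
  [-0.593,-0.894,0.22],
  [-0.593,-0.894,0.22],
], twist=[0,0,0,0,0,0,0,0,0,0,0], grip=[94,94,94,94,94,94,94,94,94,94,94])

```text
time: 2.47
position: [0.4357, 0.0888, 0.1512]
orientation: [-0.02, 3.141, 0.0]
wrist_force: [-0.8, -0.5, 1.0]
grip_width: 1.0
```

```bash
python3 -c "
from h import *
go((.4358,.0867,.083),1.5825)
f=grab('side');p=proj(f,(.436,.087,.12)).astype(int);print(p)
c=cv2.cvtColor(f['color'],cv2.COLOR_RGB2BGR)[p[1]-80:p[1]+70,p[0]-100:p[0]+100]
cv2.imwrite('pics/s1.png',cv2.resize(c,None,fx=4,fy=4,interpolation=cv2.INTER_CUBIC))"
```

```text
t 2.4667 pos [0.4357 0.0888 0.1512] jaw 1.584 j6 -1.465 F [-0.8 -0.5  1. ] w 1.0
slide [-0.    -0.009  0.273] twist 0.003
[268 151]
```

View pics/s1.png

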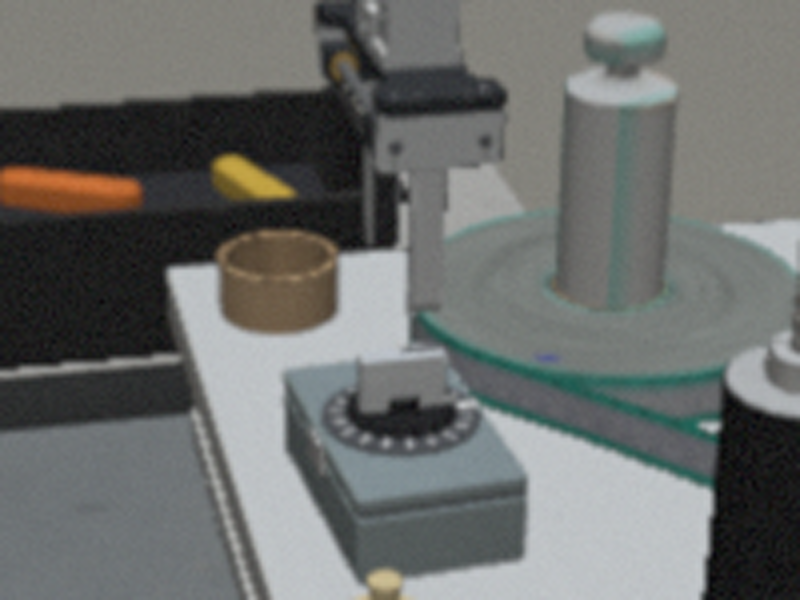

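The open jaws hang centred over the bar, at crop (400,380), and the path down is clear. Now I'll descend and close.

Emit:
send_rows([
  [0,0,0.07],
  [0,0,0.14],
  [0,0,0.2],
  [0,0,0.25],
  [0,0,0.268],
  [0,0,0.268],
  [0,0,0.268],
  [0,0,0.268],
  [0,0,0.268],
  [0,0,0.268],
  [0,0,0.268],
  [0,0,0.268],
], twist=[0,0,0,0,0,0,0,0,0,0,0,0], grip=[94,94,94,94,60,30,10,10,10,10,10,10])

```text
time: 3.52
position: [0.4358, 0.0875, 0.0837]
orientation: [-0.017, 3.141, 0.0]
wrist_force: [-0.7, -0.3, -0.6]
grip_width: 0.468
```

Emit:
send_rows([
  [0,0,0],
  [0,0,0],
  [0,0,0],
  [0,0,0],
  [0,0,0],
  [0,0,0],
], twist=[0,0,0,0,0,0], grip=[10,10,10,10,10,10])

```text
time: 4.02
position: [0.4357, 0.0863, 0.0835]
orientation: [0.018, -3.141, 0.004]
wrist_force: [-0.4, -12.7, 2.5]
grip_width: 0.166
```

```bash
python3 -c "
from h import *
go((.4358,.0867,.083),1.5825)"
```

```text
t 4.0167 pos [0.4357 0.0863 0.0835] jaw 1.582 j6 -1.466 F [ -0.4 -12.7   2.5] w 0.166
slide [-0.     0.002  0.002] twist -0.0
```

Gripped: the width reads 15.6 mm, as expected for the bar. Next I'll turn left by 0.763 rad in all, easing out the small sideways load.

Emit:
send_rows([
  [0,-0.002,0],
  [0,-0.003,0],
  [0,-0.003,0],
  [0,-0.003,0],
  [0,-0.003,0],
  [0,-0.003,0],
  [0,-0.003,0],
  [0,-0.003,0],
  [0,-0.003,0],
  [0,-0.003,0],
  [0,-0.003,0],
  [0,-0.003,0],
], twist=[0,0,-0.05,-0.12,-0.2,-0.28,-0.36,-0.44,-0.52,-0.6,-0.68,-0.76], grip=[10,10,10,10,10,10,10,10,10,10,10,10])

```text
time: 5.02
position: [0.4356, 0.0864, 0.0835]
orientation: [0.613, -3.081, 0.001]
wrist_force: [-1.5, -3.2, 2.4]
grip_width: 0.169
```

Emit:
send_rows([
  [0,0,0],
  [0,0,0],
  [0,0,0],
  [0,0,0],
  [0,0,0],
  [0,0,0],
  [0,0,0],
  [0,0,0],
  [0,0,0],
  [0,0,0],
  [0,0,0],
  [0,0,0],
], twist=[-0.08,-0.16,-0.24,-0.32,-0.4,-0.48,-0.56,-0.63,-0.69,-0.73,-0.76,-0.77], grip=[10,10,10,10,10,10,10,10,10,10,10,10])

```text
time: 6.02
position: [0.4355, 0.0867, 0.0835]
orientation: [1.19, -2.907, -0.0]
wrist_force: [-4.2, -2.1, 4.7]
grip_width: 0.17
```

Emit:
send_rows([
  [0,0,0],
  [0,0,0],
  [0,0,0],
  [0,0,0],
  [0,0,0],
  [0,0,0],
  [0,0,0],
  [0,0,0],
  [0,0,0],
  [0,0,0],
  [0,0,0],
  [0,0,0],
], twist=[0,0,0,0,0,0,0,0,0,0,0,0], grip=[10,10,10,10,10,10,10,10,10,10,10,10])

```text
time: 7.02
position: [0.4355, 0.0867, 0.0835]
orientation: [1.188, -2.908, 0.0]
wrist_force: [-4.4, -2.5, 4.6]
grip_width: 0.168
```

```bash
python3 -c "
from h import *
go((.4358,.0863,.083),1.5708+.076+.698)
f=grab('side');p=proj(f,(.436,.087,.09)).astype(int)
c=cv2.cvtColor(f['color'],cv2.COLOR_RGB2BGR)[p[1]-50:p[1]+50,p[0]-65:p[0]+65]
cv2.imwrite('pics/s2.png',cv2.resize(c,None,fx=6,fy=6,interpolation=cv2.INTER_CUBIC))"
```

```text
t 7.0167 pos [0.4355 0.0867 0.0835] jaw 2.347 j6 -2.232 F [-4.4 -2.5  4.6] w 0.168
slide [ 0.    -0.002  0.002] twist 0.003
```

View pics/s2.png

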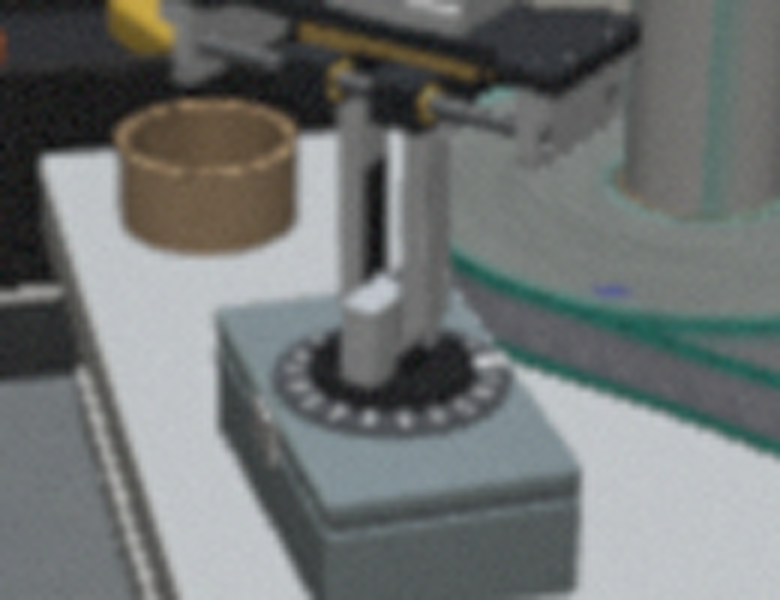

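The bar has turned with the fingers. The home mark now stands free at crop (490,358), and the jaw angle puts the dial at about +0.70. Next I'll turn right by 1.047 rad.

Emit:
send_rows([
  [0,0,0],
  [0,0,0],
  [0,0,0],
  [0,0,0],
  [0,0,0],
  [0,0,0],
  [0,0,0],
  [0,0,0],
  [0,0,0],
  [0,0,0],
  [0,0,0],
  [0,0,0],
], twist=[0.04,0.1,0.18,0.26,0.34,0.42,0.5,0.58,0.66,0.74,0.82,0.9], grip=[10,10,10,10,10,10,10,10,10,10,10,10])

```text
time: 8.07
position: [0.4357, 0.0864, 0.0835]
orientation: [0.507, -3.1, 0.001]
wrist_force: [-3.2, -5.6, 3.5]
grip_width: 0.168
```

Emit:
send_rows([
  [0,0,0],
  [0,0,0],
  [0,0,0],
  [0,0,0],
  [0,0,0],
  [0,0,0],
  [0,0,0],
  [0,0,0],
  [0,0,0],
  [0,0,0],
], twist=[0.08,0.16,0.24,0.32,0.4,0.48,0.56,0.64,0.72,0.8], grip=[10,10,10,10,10,10,10,10,10,10])

```text
time: 8.9
position: [0.4358, 0.0861, 0.0835]
orientation: [0.119, 3.139, -0.002]
wrist_force: [-3.4, -8.7, 3.5]
grip_width: 0.165
```

Emit:
send_rows([
  [0,0,0],
  [0,0,0],
  [0,0,0],
  [0,0,0],
  [0,0,0],
  [0,0,0],
  [0,0,0],
], twist=[0.08,0.16,0.24,0.32,0.37,0.39,0.4], grip=[10,10,10,10,10,10,10])

```text
time: 9.48
position: [0.4357, 0.086, 0.0835]
orientation: [0.43, 3.112, -0.002]
wrist_force: [-3.4, -9.9, 4.0]
grip_width: 0.17
```

Emit:
send_rows([
  [0,0,0],
  [0,0,0],
  [0,0,0],
  [0,0,0],
  [0,0,0],
  [0,0,0],
  [0,0,0],
  [0,0,0],
  [0,0,0],
  [0,0,0],
  [0,0,0],
  [0,0,0],
], twist=[0,0,0,0,0,0,0,0,0,0,0,0], grip=[10,10,10,10,10,10,10,10,10,10,10,10])

```text
time: 10.48
position: [0.4357, 0.086, 0.0835]
orientation: [0.429, 3.112, -0.002]
wrist_force: [-3.5, -9.0, 4.7]
grip_width: 0.167
```

```bash
python3 -c "
from h import *
go((.4358,.0863,.083),1.5708+.076-.349)
f=grab('side');p=proj(f,(.436,.087,.09)).astype(int)
c=cv2.cvtColor(f['color'],cv2.COLOR_RGB2BGR)[p[1]-50:p[1]+50,p[0]-65:p[0]+65]
cv2.imwrite('pics/s3.png',cv2.resize(c,None,fx=6,fy=6,interpolation=cv2.INTER_CUBIC))"
```

```text
t 10.4833 pos [0.4357 0.086  0.0835] jaw 1.297 j6 -1.182 F [-3.5 -9.   4.7] w 0.167
slide [0.    0.001 0.002] twist -0.002
```

View pics/s3.png

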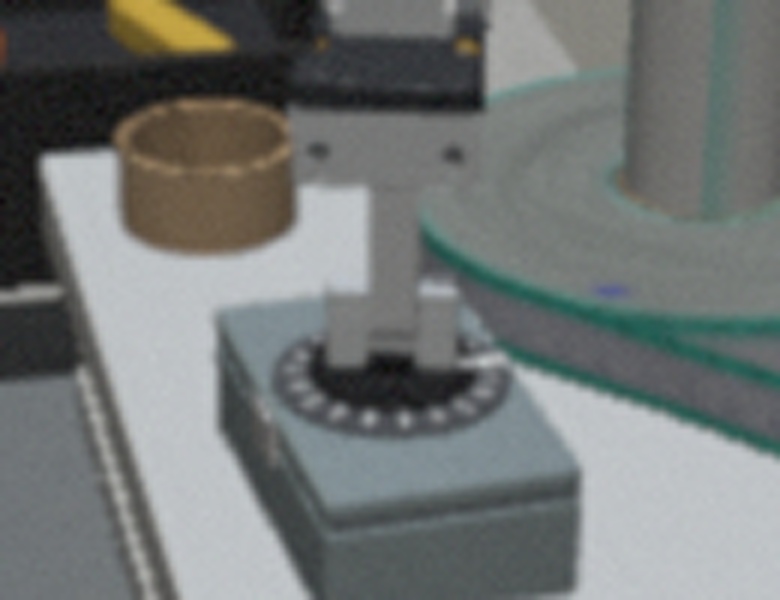

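```bash
python3 -c "
from h import *
f=grab('side');p0=proj(f,(.436,.087,.09)).astype(int)-[65,50]
c=lambda r,a,z:((proj(f,(.436+r*np.cos(a+.076),.0868+r*np.sin(a+.076),z))-p0)*6+2.5).round()
for k in range(-3,4): print(k,'mark r.043',c(.043,k*.349,.0615),'pointer r.03/.034',c(.030,k*.349,.069),c(.034,k*.349,.069))
for a in(-.349,-.2,0): print(a,'bar ends top',c(.026,a,.105),c(-.026,a,.105))
im=cv2.imread('pics/s3.png')[300:440,260:530]; cv2.imwrite('pics/s3b.png',cv2.resize(im,None,fx=2.9,fy=2.9))
"
```

```text
-3 mark r.043 [475. 407.] pointer r.03/.034 [451. 379.] [459. 382.]
-2 mark r.043 [495. 392.] pointer r.03/.034 [465. 369.] [475. 371.]
-1 mark r.043 [503. 375.] pointer r.03/.034 [471. 357.] [481. 357.]
0 mark r.043 [497. 357.] pointer r.03/.034 [467. 345.] [476. 344.]
1 mark r.043 [480. 342.] pointer r.03/.034 [455. 334.] [463. 331.]
2 mark r.043 [452. 330.] pointer r.03/.034 [436. 326.] [441. 322.]
3 mark r.043 [419. 323.] pointer r.03/.034 [412. 321.] [414. 317.]
-0.349 bar ends top [462. 275.] [330. 271.]
-0.2 bar ends top [462. 271.] [330. 275.]
0 bar ends top [459. 265.] [333. 281.]
```

View pics/s3b.png

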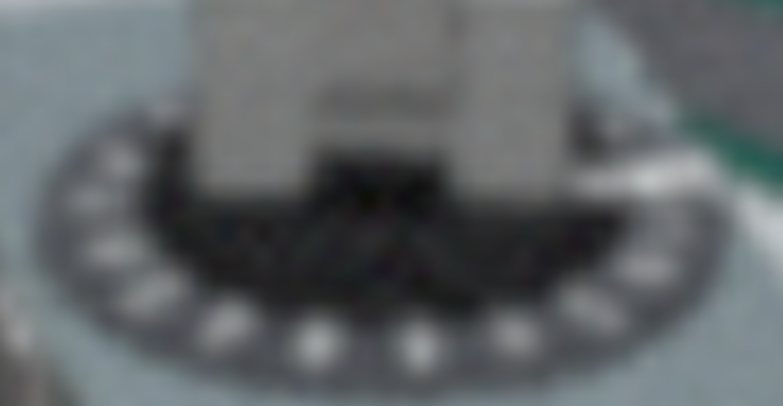

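The home mark is at crop (498,357), exactly where it was predicted. The white pointer at about (463,363) matches -20° (predicted (471,357); at home it would be (467,345)). Now I'll turn left 0.349 to home, pause, release and retreat.

Emit:
send_rows([
  [0,0,0],
  [0,0,0],
  [0,0,0],
  [0,0,0],
  [0,0,0],
  [0,0,0],
  [0,0,0],
  [0,0,0],
  [0,0,0],
  [0,0,0],
  [0,0,0],
  [0,0,0],
], twist=[-0.04,-0.1,-0.18,-0.26,-0.34,-0.42,-0.5,-0.57,-0.63,-0.67,-0.69,-0.7], grip=[10,10,10,10,10,10,10,10,10,10,10,10])

```text
time: 11.58
position: [0.4357, 0.0862, 0.0835]
orientation: [0.12, -3.139, 0.002]
wrist_force: [-3.4, -6.5, 4.5]
grip_width: 0.165
```

Emit:
send_rows([
  [0,0,0],
  [0,0,0],
  [0,0,0],
  [0,0,0],
  [0,0,0],
  [0,0,0],
  [0,0,0],
  [0,0,0],
  [0,0,0],
  [0,0,0],
  [0,0,0],
  [0,0,0],
], twist=[0,0,0,0,0,0,0,0,0,0,0,0], grip=[10,10,10,10,10,10,10,10,10,10,10,10])

```text
time: 12.58
position: [0.4358, 0.0862, 0.0835]
orientation: [0.119, -3.139, 0.002]
wrist_force: [-2.9, -6.4, 3.9]
grip_width: 0.167
```

Emit:
send_rows([
  [0,0,0],
  [0,0,0],
  [0,0,0],
  [0,0,0],
  [0,0,0],
  [0,0,0],
  [0,0,0],
  [0,0,0],
  [0,0,0],
  [0,0,0],
  [0,0,0],
  [0,0,0],
], twist=[0,0,0,0,0,0,0,0,0,0,0,0], grip=[30,60,94,94,94,94,94,94,94,94,94,94])

```text
time: 13.58
position: [0.4357, 0.0868, 0.0835]
orientation: [-0.12, 3.139, 0.0]
wrist_force: [0.4, 0.5, -1.0]
grip_width: 0.977
```

Emit:
send_rows([
  [0,0,-0.08],
  [0,0,-0.18],
  [0,0,-0.3],
  [0,0,-0.42],
  [0,0,-0.5],
  [0,0,-0.5],
], twist=[0,0,0,0,0,0], grip=[94,94,94,94,94,94])

```text
time: 14.08
position: [0.4371, 0.087, 0.2124]
orientation: [-0.119, 3.133, 0.001]
wrist_force: [0.1, 0.5, 0.4]
grip_width: 1.005
```

```bash
python3 -c "
from h import *
go((.2854,.3089,.205),1.5708+.076)"
```

```text
t 14.0833 pos [0.4371 0.087  0.2124] jaw 1.647 j6 -1.533 F [0.1 0.5 0.4] w 1.005
slide [0.538 0.931 0.027] twist 0.0
```

Clear of the dial. I'll move aside for a check from above.

Emit:
send_rows([
  [0.08,0.13,0],
  [0.15,0.26,0],
  [0.23,0.39,0],
  [0.3,0.53,0],
  [0.38,0.66,0],
  [0.46,0.8,0],
  [0.53,0.92,0],
  [0.53,0.92,0],
  [0.53,0.92,0],
  [0.53,0.92,0],
], twist=[0,0,0,0,0,0,0,0,0,0], grip=[94,94,94,94,94,94,94,94,94,94])

```text
time: 14.92
position: [0.2862, 0.3056, 0.2079]
orientation: [0.12, -3.139, 0.001]
wrist_force: [-0.5, 0.6, -0.0]
grip_width: 1.001
```

```bash
python3 -c "
from h import *
f=grab('top'); c=cv2.cvtColor(f['color'],cv2.COLOR_RGB2BGR)
a=cv2.resize(c[180:260,145:250],None,fx=7,fy=7,interpolation=cv2.INTER_CUBIC); cv2.imwrite('pics/z2.png',a)
c0=cv2.imread('pics/top0.png'); d=np.abs(c.astype(int)-c0)[185:255,325:395]; print('square diff',d.mean(),d.max())
print(sensors.state()['wrist_force'])"
```

```text
square diff 0.4563265306122449 3
[-0.09795755 -1.28768771  0.60435734]
```

View pics/z2.png

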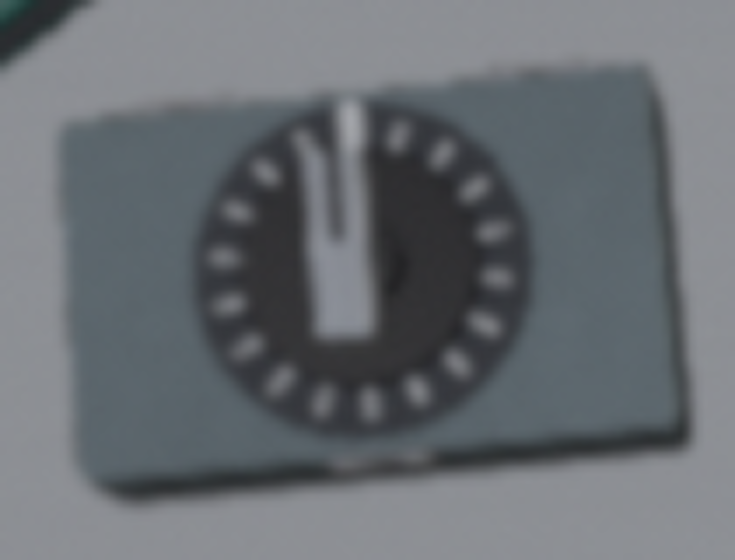

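The bar is now square to the box, and the pointer lines up with the home mark at crop (350,120). The square box looks unchanged, so I'll hand the job in.

```bash
python3 -c "
from workcell import *
print(finish_job())"
```

```text
the job is handed in; nothing more can be done
None
```

I dialled the long box's combination and handed the job in after about 15 s of the 42 s allowed. I turned left to about +0.70 rad, right to about -0.35, then left to home. I paused at least 1 s at each, then let go and moved the arm clear. These angles come from the gripper's measured angle and my estimate of the box's yaw (about 0.076 rad).

- **Dial at home:** the last top view shows the bar square to the box and the pointer on the home mark. The side view at the -20° stop fitted that angle.
- **Square box:** its part of the top picture did not change beyond image noise.
- **Forces:** the highest wrist force I read was about 13 N, on gripping, and it was near zero at the end.

No check failed or disagreed by more than the measurement error. I saw no verdict, as `finish_job` gives none.

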